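Back the vial feed wheel up one notch

TASK

The vial feed wheel has been fed one notch too far. With the fingertips only, tip the red-knobbed pawl lever over, away from the wheel, until the pawl stays lifted by itself; then push the orange peg so that the wheel goes backward (peg towards the pawl side) by just one notch, and tip the pawl lever back so that the pawl drops fully into the notch. Push gently and grip nothing, and leave the vials, bottles and other things where they stand.

Things in the scene. Friction and masses are not known exactly. Their poses are not given: they have to be found in the camera images.
- feeder: Fixed vial feeder: white base plate 190 x 260 x 12 mm carrying an upright wheel and a pawl. Origin on the table straight below the wheel's white disc; z up, x along the level wheel axle (brass ratchet on the +x side, 12 clipped vials on the -x side), +y is the pawl's side. In its frame a bearing post 134 mm high stands behind the vials at x -75 to -63.
- wheel_hub (a point): Centre of the white disc (58 mm radius, 10 mm thick), on the wheel axle, 110 mm above the table. The brass ratchet (55 mm radius, 12 saw teeth, one notch = 30 degrees = 0.524 rad) lies 32 to 48 mm from here along the feeder's +x. The vials reach 47 mm to -x at up to 51 mm radius.
- feed_wheel (a joint): Wheel angle, rad. Negative = backward: top moves to the feeder's +y, towards the pawl. 0.03 to 0.18 at the start (notch slack); the lowered pawl stops it at 0. One notch back, the pawl seats fully for -0.52 to about -0.29; aim for -0.42. Farther back than -0.52 the pawl lands on top of a tooth. Friction holds it where it is left; about 1.5 N at the peg moves it.
- orange_peg (a point): Outer end, 90 mm from the axle, of the orange peg: uppermost of six round radial pegs (12 mm thick, 60 degrees apart, the rest black) on the white disc's rim. At wheel angle 0 it leans 12 degrees from vertical to the feeder's -y, at the start 14 to 22; at -0.42 it leans 12 degrees to +y.
- pawl (a joint): Pawl angle, rad: -0.04 to 0.08 lowered, nose seated in a notch; about 0.14 nose on top of a tooth; 0.75 lifted, lever tipped to the feeder's +y against its stop. It is weighted (0.2 kg): below about 0.39 it falls back on the wheel by itself, above that it falls to the lifted stop and stays. About 1 N at the knob moves it.
- pawl_pivot (a point): Pivot of the pawl, its axis along the feeder's x, 124 mm above the table, 80 mm to +y and 40 mm to +x of the wheel_hub. Pawl, lever and knob lie in the plane through it across x. The nose arm runs 62 mm towards the wheel, rising 30 degrees when lowered. A post 26 mm wide, 136 mm high carries it, 15 to 25 mm to its -x side.
- pawl_knob (a point): Centre of the red ball knob, 22 mm across, on the end of the pawl's lever (10 mm thick, 85 mm from pivot to knob centre). Pawl lowered: the lever leans 10 degrees from upright towards the wheel, knob centre 208 mm above the table. Lifted: it leans 33 degrees away from the wheel (+y), knob centre 195 mm above the table.
- vial_a: Loose amber vial, blue cap, 23 mm across, 50 mm high, standing on the base plate; origin under its centre. Leave alone.
- vial_b: The same with a white cap, next to it on the base plate. Leave alone.
- amber_bottle: Loose amber bottle, 70 mm across, 150 mm high; origin under its centre. Leave alone.
- white_jar: Loose white jar, blue lid, 72 mm across, 90 mm high; origin under its centre. Leave alone.
- beaker: Loose glass beaker, 72 mm across, 95 mm high; origin under its centre. Leave alone.
- clear_bottle: Loose clear bottle, yellow cap, 60 mm across, 130 mm high; origin under its centre. Leave alone.
- spatula: Loose spatula, 190 mm long, green handle, lying on the table in front of the feeder. Leave alone.

How it is judged:
On the way, in this order (a step that is already met when the one before it is completed fails the run):
1. the pawl is lifted and thrown over (pawl above 0.6 rad) with the wheel not yet turned back (value of joint pawl above 0.6 rad and value of joint feed_wheel above -0.15 rad), for 0.2 s.
2. the wheel is turned back one notch (-0.56 to -0.28 rad) while the pawl is lifted (value of joint pawl above 0.5 rad and value of joint feed_wheel between -0.56 and -0.28 rad), for 0.2 s.
At the end, for the whole second after the job is handed in: The wheel rests one notch back (-0.56 to -0.28 rad) and the pawl rests lowered in the notch (below 0.08 rad), both still (value of joint pawl below 0.08 rad and value of joint feed_wheel between -0.56 and -0.28 rad and velocity of joint feed_wheel between -0.05 and 0.05 rad/s and velocity of joint pawl between -0.05 and 0.05 rad/s); the robot touches nothing.
It fails at once if the wheel is pushed back well past one notch (below -0.75 rad) (value of joint feed_wheel below -0.75 rad).
It fails at once if the wheel is fed forward a notch (above 0.5 rad) (value of joint feed_wheel above 0.5 rad).
It fails at once if the pawl, its lever, the wheel or a peg is gripped or forced (over 25 N from the fingers on the feeder) (contact force between the fingers and feeder above 25 N).
It fails at once if a vial, bottle, jar, beaker or the spatula is shifted by more than 20 mm or lifted (distance of any of vial_a, vial_b, amber_bottle, white_jar, beaker, clear_bottle, spatula from where it was at the start of the episode above 0.02 m).
It also fails if it takes over 51 s, if anything falls off the work surface, if the arm or the gripper's body presses on something with over 40 N, if the wrist force passes 120 N, or if a joint passes its speed limit or range.

ROBOT

A 6-joint arm with a two-finger parallel gripper is mounted at the origin on the work surface. World frame = base frame: x ahead of the robot, y to its left, z up, the work surface at z = 0. Lengths are in m, angles in rad, forces in N, time in s.
With the tool pointing down it reaches from about 0.275 to 0.85 m from the base axis. Payload 5.2 kg.
Tool frame: the origin (TCP) lies at the very end of the fingers, on their centre line; the grasp point (between the pads) lies 19 mm behind it; z points along the fingers, y is the direction in which the jaws open and shut (so a half turn about z gives the same grasp; the last joint's range is limited). The gripper opens to 85 mm and grips with 20 to 120 N. Pads are 22 mm wide; open, the fingers measure 114 mm over their backs; the gripper's body (76 mm by 85 mm) begins 54 mm behind the grasp point. The pads swing forward as they close: fully open they stand 13 mm farther back than shut.
Start: joints at [-1.368, 0.259, 1.535, -0, 1.348, -0.203], TCP at [0.217, -0.505, 0.231] pointing down, gripper open.
Joint ranges: [-3.14, 3.14], [-0.91, 2.08], [0.19, 2.58], [-1.22, 4.36], [0.22, 2.71], [-3.12, 3.12]. Speed limits (rad/s): [2.57, 2.57, 3.14, 3.14, 3.14, 3.14].

INTERFACE

Orientations are given as a unit quaternion [x, y, z, w].
In Python, from plant import manip gives the robot as it stands. The module is installed in compiled form; this text tells all that it offers. Calls block until the motion is done:
- manip.move_pose(position, orientation): joint-space move of the TCP to a pose.
- manip.move_straight(position, rot=None, max_speed=0.15): straight line of the TCP; rot=None keeps the orientation; max_speed is the mean speed in m/s.
- manip.set_joints(angles): joint-space move.
- manip.set_gripper(opening): finger opening in m; the grip force is fixed at half the most; returns when the fingers have stopped.
- manip.wait(seconds).
- manip.solve_ik(position, orientation): joint angles nearest the present ones, or None.
- manip.capture(name): name is "side" or "top" or "wrist"; returns (picture, depth): 420x560x3 uint8, red, green, blue; 420x560 float32, m along the optical axis (not along the pixel's ray), 0 where there is no reading.
- manip.camera_params(name): a dict with "camera_matrix" (3x3 intrinsics, pixels), "distortion" ([k1, k2, p1, p2, k3] as OpenCV has them; the pictures are not rectified), "R" (3x3) and "t" (3): a world point X has camera coordinates R X + t. Camera axes: x right, y down, z forward; pixel columns grow to the right and rows downward; lengths in m; the calibration is good to about 2 mm. A picture is of the moment at which its call begins: read the wrist's pose just before it. camera_params takes no time and is no camera call; for the wrist camera it gives the pose at the moment of the call.
A pose or a line that the arm cannot do raises manip.MotionError and nothing moves.
- manip.job_done(): hands the job in, once; it reports no verdict.
Readings, each from a call of its own:
- manip.current_time(): time.
- manip.current_joint_positions(): joint angles.
- manip.current_joint_velocities(): joint speeds.
- manip.current_joint_efforts(): joint torques, N m.
- manip.current_position(): TCP position.
- manip.current_orientation(): TCP orientation.
- manip.current_contact_force(): force on the tool from outside, world axes, zero at the start.
- manip.current_torque(): the same for the moment, N m.
- manip.current_finger_gap(): finger opening in m.
Only numpy, scipy, OpenCV 4.12 (cv2) and the standard library are available. Lean on these libraries where they do the work, as an engineer would, in place of code of your own. Each camera call takes 0.05 s, during which the arm holds its last target.

## Working session

There is one attempt and no reset: what is moved stays moved. The work goes in short steps, each a Python script; the robot and the scene stay as the last script left them, time stands still between calls to the robot, and variables do not carry over. Pictures are saved under pics/ and viewed, and the job is handed in when it is done.

```bash
mkdir -p pics; python3 - <<'E'
from plant import manip
import cv2,numpy as np
print(manip.current_time())
for n in ["side","top","wrist"]:
    p=manip.camera_params(n); print(n,p)
    im,d=manip.capture(n)
    cv2.imwrite(f"pics/{n}0.png",im[:,:,::-1]); np.savez(f"pics/{n}0.npz",im=im,d=d,**p)
print(manip.current_time(),manip.current_orientation(),manip.current_finger_gap())
E
```

```text
0.0
side {'camera_matrix': array([[464.35956144,   0.        , 281.76169297],
       [  0.        , 464.35956144, 208.389006  ],
       [  0.        ,   0.        ,   1.        ]]), 'distortion': array([-0.06983655,  0.        ,  0.        ,  0.        ,  0.        ]), 'R': array([[ 0.96742186, -0.25244275, -0.0191729 ],
       [-0.16800965, -0.58350898, -0.79453762],
       [ 0.1893877 ,  0.7718743 , -0.60691216]]), 't': array([-0.47975265,  0.22152794,  1.45840872])}
top {'camera_matrix': array([[444.68309317,   0.        , 279.12583497],
       [  0.        , 444.68309317, 212.86092147],
       [  0.        ,   0.        ,   1.        ]]), 'distortion': array([-0.08713695,  0.        ,  0.        ,  0.        ,  0.        ]), 'R': array([[-0.01304276, -0.99988918, -0.00717788],
       [-0.98973891,  0.01393122, -0.14220691],
       [ 0.14229115,  0.00524946, -0.98981093]]), 't': array([0.0191791 , 0.4985193 , 1.33069894])}
wrist {'camera_matrix': array([[364.82618874,   0.        , 287.46472511],
       [  0.        , 364.82618874, 210.56796008],
       [  0.        ,   0.        ,   1.        ]]), 'distortion': array([0.00363013, 0.        , 0.        , 0.        , 0.        ]), 'R': array([[ 3.95716676e-01, -9.18372591e-01, -3.11143469e-04],
       [-8.76474998e-01, -3.77764585e-01,  2.98471934e-01],
       [-2.74225982e-01, -1.17837612e-01, -9.54418361e-01]]), 't': array([-0.55093503, -0.03853446,  0.37921568])}
0.15 [ 9.79485885e-01  2.01511583e-01 -2.12057138e-07 -6.94760512e-04] 0.08526488704822369
```

View pics/side0.png

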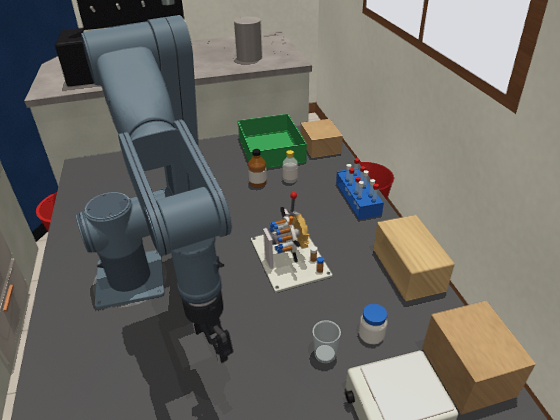

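View pics/top0.png

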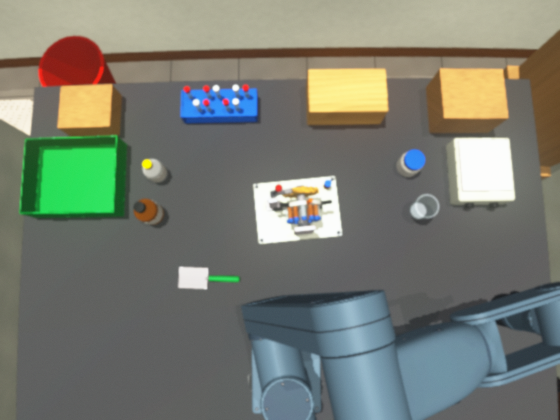

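```bash
cat > h.py <<'E'
import cv2,numpy as np
def ray(p,uv):
    K,D,R,t=p["camera_matrix"],p["distortion"],p["R"],p["t"]
    n=cv2.undistortPoints(np.array([[uv]],float),K,D)[0,0]
    d=R.T@np.array([n[0],n[1],1.]); return -R.T@t,d
def onz(p,uv,z):
    c,d=ray(p,uv); return c+d*(z-c[2])/d[2]
def atdepth(p,uv,dep):
    c,d=ray(p,uv); return c+d*dep
def tri(p1,u1,p2,u2):
    c1,d1=ray(p1,u1);c2,d2=ray(p2,u2)
    d1=d1/np.linalg.norm(d1);d2=d2/np.linalg.norm(d2)
    s=np.linalg.lstsq(np.stack([d1,-d2],1),c2-c1,rcond=None)[0]
    a,b=c1+s[0]*d1,c2+s[1]*d2
    return (a+b)/2,np.linalg.norm(a-b)
def proj(p,X):
    r,_=cv2.Rodrigues(p["R"]); return cv2.projectPoints(np.array(X,float).reshape(-1,1,3),r,p["t"],p["camera_matrix"],p["distortion"])[0][:,0]
E
python3 - <<'E'
import cv2,numpy as np
from h import *
for n,b in [("side",(230,180,110,115)),("top",(245,165,110,85))]:
    f=np.load(f"pics/{n}0.npz");im=f["im"];x,y,w,h=b
    c=cv2.resize(im[y:y+h,x:x+w],None,fx=7 if n=="top" else 5,fy=7 if n=="top" else 5,interpolation=cv2.INTER_CUBIC)
    cv2.imwrite(f"pics/{n}0z.png",c[:,:,::-1])
    i=im.astype(int);m=((i[...,0]>120)&(i[...,1]<60)&(i[...,2]<60)).astype(np.uint8)
    k=cv2.connectedComponentsWithStats(m)
    for s,ct in zip(k[2],k[3]):
        if x<ct[0]<x+w and y<ct[1]<y+h: print(n,"red",s,ct,onz(f,ct,.208), f["d"][int(ct[1]),int(ct[0])],atdepth(f,ct,f["d"][int(ct[1]),int(ct[0])]))
    hsv=cv2.cvtColor(im,cv2.COLOR_RGB2HSV)
    if n=="top":
        m=((hsv[...,2]>190)&(hsv[...,1]<50)).astype(np.uint8)[y:y+h,x:x+w]
        m=cv2.morphologyEx(m,cv2.MORPH_CLOSE,np.ones((3,3)))
        cs,_=cv2.findContours(m,cv2.RETR_EXTERNAL,cv2.CHAIN_APPROX_NONE)
        cc=max(cs,key=cv2.contourArea); r=cv2.minAreaRect(cc); bx=cv2.boxPoints(r)+[x,y]
        P=np.array([onz(f,q,.012) for q in bx]);print(bx,P,P.mean(0),np.linalg.norm(np.diff(P,axis=0),axis=1))
E
```

```text
side red [     0      0    560    420 234696] [279.79948955 209.52432935] [ 0.48144803 -0.04800815  0.208     ] 1.7395977 [ 0.54676979  0.22456989 -0.00708134]
side red [290 192   7   5  24] [293.29166667 193.91666667] [0.54185324 0.01778452 0.208     ] 1.4422747 [0.54048799 0.01289047 0.21163793]
top red [     0      0    560    420 232537] [281.84960673 211.1727123 ] [0.47843606 0.00413954 0.208     ] 1.3905632 [0.5072862  0.00395613 0.01246581]
top red [278 189   1   1   1] [278. 189.] [0.53915581 0.01369849 0.208     ] 1.1983753 [0.53852414 0.01367576 0.21117428]
[[252.15841436 183.58415985]
 [335.82177734 175.21781921]
 [341.84158325 235.41584015]
 [258.17822266 243.78218079]] [[ 0.59679812  0.09653869  0.012     ]
 [ 0.62010504 -0.16866496  0.012     ]
 [ 0.42860901 -0.18136689  0.012     ]
 [ 0.40626579  0.07871091  0.012     ]] [ 0.51294449 -0.04369556  0.012     ] [0.26622582 0.19191682 0.26103579]
```

View pics/side0z.png

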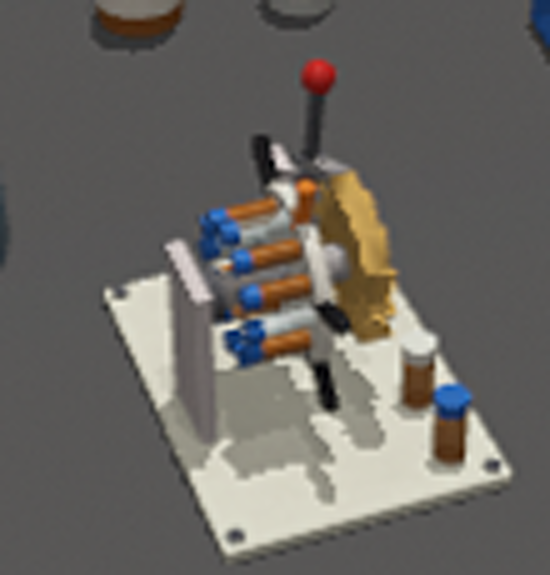

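View pics/top0z.png

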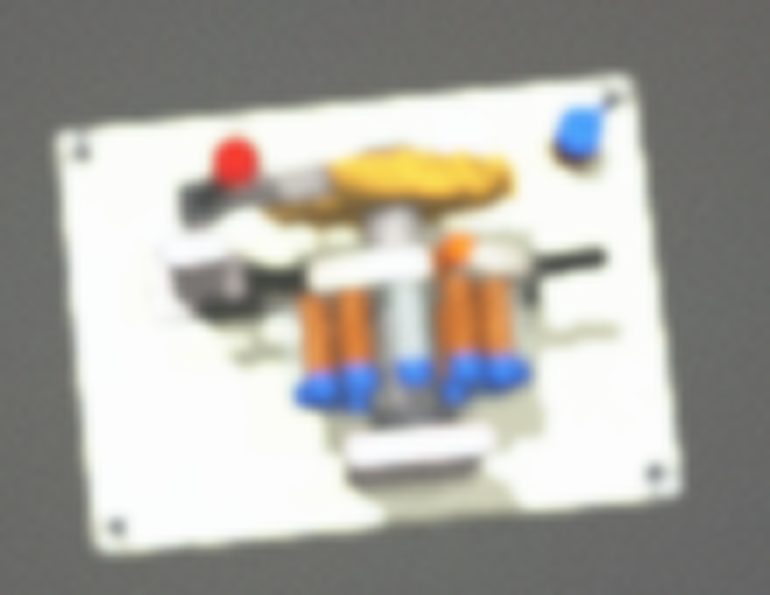

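```bash
python3 - <<'E'
import cv2,numpy as np
from h import *
F={n:np.load(f"pics/{n}0.npz") for n in("side","top")}
F={n:{k:f[k] for k in f.files} for n,f in F.items()}
C={}
for n,b in [("side",(230,180,110,115)),("top",(245,165,110,85))]:
    f=F[n];x,y,w,h=b
    i=f["im"].astype(int)[y:y+h,x:x+w]
    R,G,B=i[...,0],i[...,1],i[...,2]
    for nm,m in [("red",(R>100)&(R>2.2*G)&(R>1.8*B)&(G<90)&(abs(G-B)<35)),("or",(R>170)&(R>1.6*G)&(G>2*B)&(R-B>120))]:
        k=cv2.connectedComponentsWithStats(m.astype(np.uint8))
        for s,ct in list(zip(k[2],k[3]))[1:]:
            print(n,nm,s[:5]+[x,y,0,0,0],ct+[x,y])
            j=(n,nm); 
            if j not in C or s[4]>C[j][0]: C[j]=(s[4],ct+[x,y])
k=tri(F["side"],C["side","red"][1],F["top"],C["top","red"][1]);print("knob",k)
o=tri(F["side"],C["side","or"][1],F["top"],C["top","or"][1]);print("or",o)
a=np.deg2rad(5.05);Rz=np.array([[np.cos(a),-np.sin(a),0],[np.sin(a),np.cos(a),0],[0,0,1]])
O=k[0]-Rz@[.040,.0652,.208];print("origin",O,"peg in feeder",Rz.T@(o[0]-O))
print("plate centre",Rz.T@(np.array([.51294,-.0437,.012])-O))
E
```

```text
side red [290 192   7   5  27] [293.22222222 194.18518519]
side or [290 216   3   2   5] [290.8 216.6]
side or [280 221   1   1   1] [280. 221.]
top red [276 186   5   5  22] [277.90909091 188.09090909]
top or [309 200   2   2   4] [309.5 200.5]
top or [309 207   4   6  20] [310.5 209.9]
top or [294 209   3   6  11] [294.90909091 211.81818182]
top or [314 210   1   2   2] [314.  210.5]
knob (array([0.54091518, 0.0139434 , 0.20991013]), np.float64(0.0007185733928740531))
or (array([ 0.49514676, -0.07545282,  0.19566457]), np.float64(0.024956169375256746))
origin [ 0.50680969 -0.05452452  0.00191013] peg in feeder [-0.01345987 -0.01982043  0.19375443]
plate centre [0.00705935 0.01024288 0.01008987]
```

View pics/wrist0.png

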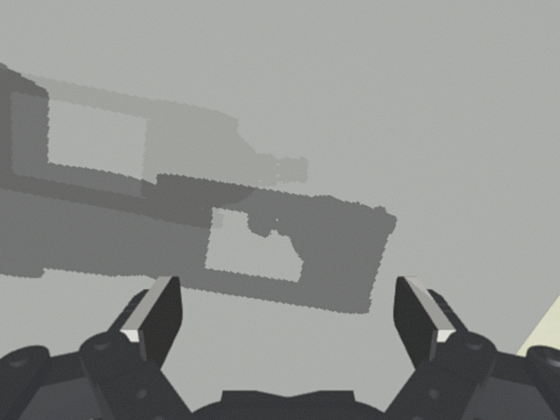

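```bash
python3 - <<'E'
import cv2,numpy as np
from h import *
F={n:np.load(f"pics/{n}0.npz") for n in("side","top")}
o=tri(F["side"],(290.8,216.6),F["top"],(309.5,200.5));print("or",o)
a=np.deg2rad(5.05);Rz=np.array([[np.cos(a),-np.sin(a),0],[np.sin(a),np.cos(a),0],[0,0,1]])
O=np.array([.54092,.01394,.208])-Rz@[.040,.0652,.208]
print(O,Rz.T@(o[0]-O))
from scipy.spatial.transform import Rotation as T
from plant import manip
# tool down, tool y along feeder y (jaws push flank) ; camera params orientation check
for s in (0,90,180,270):
    q=(T.from_euler('z',5.05+s,degrees=True)*T.from_euler('x',180,degrees=True)).as_quat()
    P=O+Rz@[.040,.0,.27]
    j=manip.solve_ik(list(P),list(q));print(s,j)
E
```

```text
or (array([ 0.50891805, -0.07164536,  0.19307069]), np.float64(0.0001310322468259697))
[ 0.5068145  -0.05452791  0.        ] [ 0.00058861 -0.01723617  0.19307069]
0 [-2.96241894e-01  2.34010037e-01  1.47265689e+00 -4.44089210e-16
  1.43492572e+00  1.18641531e+00]
90 [-0.29624189  0.23401004  1.47265689  0.          1.43492572 -0.38438102]
180 [-0.29624189  0.23401004  1.47265689  0.          1.43492572 -1.95517735]
270 [-2.96241894e-01  2.34010037e-01  1.47265689e+00 -4.44089210e-16
  1.43492572e+00  2.75721163e+00]
```

```bash
cat >> h.py <<'E'
from scipy.spatial.transform import Rotation as T
_a=np.deg2rad(5.05)
Rz=np.array([[np.cos(_a),-np.sin(_a),0],[np.sin(_a),np.cos(_a),0],[0,0,1]])
O=np.array([.50681,-.05453,0])
Q=list((T.from_euler('z',95.05,degrees=True)*T.from_euler('x',180,degrees=True)).as_quat())
def W(x,y,z): return list(O+Rz@np.array([x,y,z])/1000)
def fr(p): return (Rz.T@(np.array(p)-O)*1000).round(1)
def snap(manip,n,name):
    p=manip.camera_params(n);im,d=manip.capture(n)
    np.savez(f"pics/{name}.npz",im=im,d=d,**p);cv2.imwrite(f"pics/{name}.png",im[:,:,::-1])
    return p,im,d
E
python3 - <<'E'
from plant import manip
from h import *
manip.set_gripper(0.0)
manip.move_pose(W(40,10,275),Q)
print(manip.current_time(),fr(manip.current_position()),manip.current_contact_force(),manip.current_finger_gap())
p,im,d=snap(manip,"wrist","w1"); snap(manip,"side","s1")
print(fr(-p["R"].T@p["t"]), Rz.T@p["R"][2])
E
```

```text
2.9667 [ 39.8   9.  274.9] [ 0.60924642 -0.15667916 -0.08657165] 0.00025822812070447587
[ 40.7  84.6 417.5] [ 5.36758546e-04 -3.00665520e-01 -9.53729499e-01]
```

View pics/w1.png

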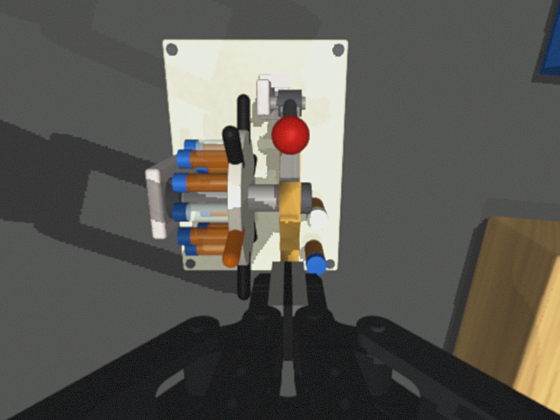

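View pics/s1.png

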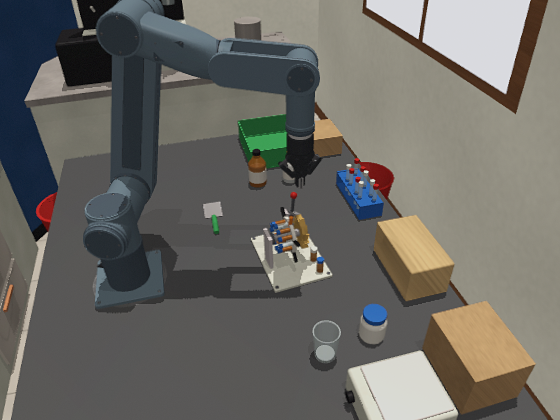

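The wrist view shows the knob at about (290,135), the orange peg's end at (231,248), and the plate square to the image, so the yaw is right. I'll check the numbers.

```bash
python3 - <<'E'
from h import *
f=np.load("pics/w1.npz");i=f["im"].astype(int);R,G,B=i[...,0],i[...,1],i[...,2]
m=((R>100)&(R>2.2*G)&(G<90)&(abs(G-B)<35)).astype(np.uint8)
k=cv2.connectedComponentsWithStats(m)
for s,c in list(zip(k[2],k[3]))[1:]:
    if s[4]>100: print(s,c,fr(onz(f,c,.208)))
m=((R>200)&(R>1.5*G)&(G>1.8*B)).astype(np.uint8)
k=cv2.connectedComponentsWithStats(m)
for s,c in list(zip(k[2],k[3]))[1:]:
    if s[4]>30: print("or",s,c)
for uv in [(231,262),(232,256),(232,248),(233,240),(171,49),(338,48)]:
    d=f["d"][uv[1],uv[0]];print(uv,d,fr(atdepth(f,uv,float(d))))
E
```

```text
[ 272  116   37   38 1093] [289.98810613 134.60201281] [ 42.3  63.5 208. ]
(231, 262) 0.24110632 [  3.5 -20.3 197.8]
(232, 256) 0.24334979 [  3.9 -17.5 194.5]
(232, 248) 0.24693437 [  3.3 -13.8 189.6]
(233, 240) 0.2558791 [  2.7 -12.  179.7]
(171, 49) 0.37199232 [-77.6 129.7  13.2]
(338, 48) 0.37225926 [ 92.6 130.7  12.7]
```

```bash
python3 - <<'E'
from plant import manip
from h import *
manip.move_straight(W(42,25,200),max_speed=.1)
F0=np.array(manip.current_contact_force())
for y in (40,50,60,70,80,86):
    manip.move_straight(W(42,y,200),max_speed=.05)
    print(y,manip.current_time(),fr(manip.current_position()),(Rz.T@(np.array(manip.current_contact_force())-F0)).round(2))
manip.wait(.4)
snap(manip,"wrist","w2");snap(manip,"side","s2")
E
python3 - <<'E'
import cv2
a=cv2.imread('pics/w2.png');b=cv2.imread('pics/s2.png')[160:300,220:350]
cv2.imwrite('pics/s2z.png',cv2.resize(b,None,fx=4,fy=4,interpolation=cv2.INTER_CUBIC))
E
```

```text
40 4.4333 [ 42.1  40.4 200.2] [-0.3   0.13  0.86]
50 4.7833 [ 41.9  50.3 200. ] [-1.48 -0.24 -0.25]
60 5.1333 [ 41.9  60.4 200. ] [-0.16  0.27 -0.15]
70 5.4833 [ 42.   70.4 200. ] [-0.47  0.15 -0.19]
80 5.8333 [ 42.   80.4 200. ] [-0.44 -0.37  0.27]
86 6.1 [ 42.   86.3 200. ] [ 0.33  1.02 -1.34]
```

View pics/w2.png

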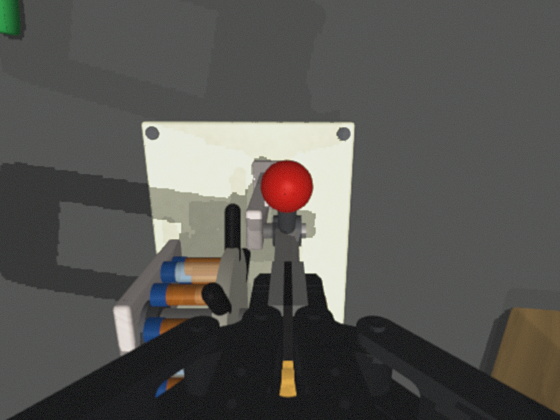

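View pics/s2z.png

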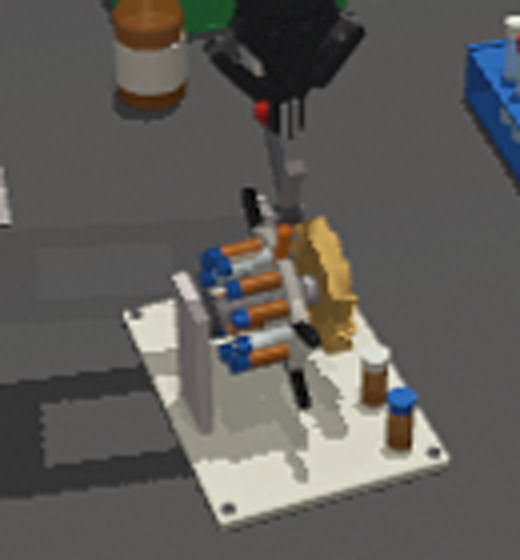

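```bash
cat >> h.py <<'E'
def knob(f,zs=(.195,.204)):
    i=f["im"].astype(int);R,G,B=i[...,0],i[...,1],i[...,2]
    m=((R>100)&(R>2.2*G)&(G<90)&(abs(G-B)<35)).astype(np.uint8)
    k=cv2.connectedComponentsWithStats(m)
    for s,c in list(zip(k[2],k[3]))[1:]:
        if s[4]>100: print("knob px",c.round(1),[fr(onz(f,c,z)) for z in zs],"depth pt",fr(atdepth(f,c,float(f["d"][int(c[1]),int(c[0])]))))
E
python3 -c "
from h import *
knob(np.load('pics/w2.npz'))"
```

```text
knob px [286.2 186. ] [array([ 42.4, 125.6, 195. ]), array([ 42.4, 127.8, 204. ])] depth pt [ 42.5 128.4 206.7]
```

```bash
python3 - <<'E'
from plant import manip
from h import *
manip.move_straight(W(42,84,245),max_speed=.15)
manip.move_straight(W(2,-52,245),max_speed=.2)
manip.move_straight(W(2,-52,175),max_speed=.12)
F0=np.array(manip.current_contact_force())
for y in (-40,-30,-20,-12,-4):
    manip.move_straight(W(2,y,175),max_speed=.04)
    print(y,manip.current_time(),fr(manip.current_position()),(Rz.T@(np.array(manip.current_contact_force())-F0)).round(2))
manip.wait(.3)
p,im,d=snap(manip,"wrist","w3");snap(manip,"side","s3")
knob(np.load("pics/w3.npz"))
b=cv2.imread('pics/s3.png')[160:300,220:350]
cv2.imwrite('pics/s3z.png',cv2.resize(b,None,fx=4,fy=4,interpolation=cv2.INTER_CUBIC))
E
```

```text
-40 9.0917 [  2.1 -39.7 175.3] [0.75 0.4  0.78]
-30 9.4917 [  2.  -29.6 175. ] [-0.63  1.05 -0.25]
-20 9.8917 [  1.9 -19.4 174.9] [ 0.05  0.77 -0.31]
-12 10.2417 [  2.  -11.5 175. ] [-0.37  0.92  0.12]
-4 10.5917 [  1.9  -3.5 174.9] [-0.01  1.08  1.18]
```

View pics/w3.png

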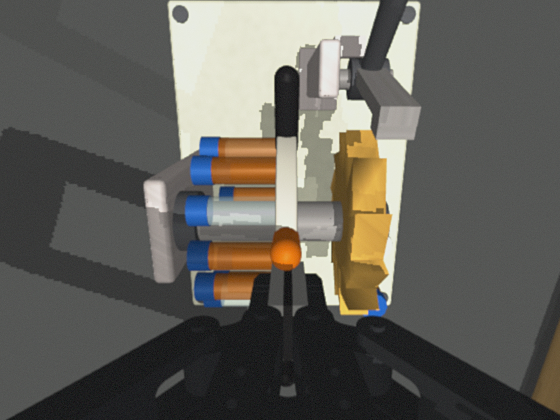

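View pics/s3z.png

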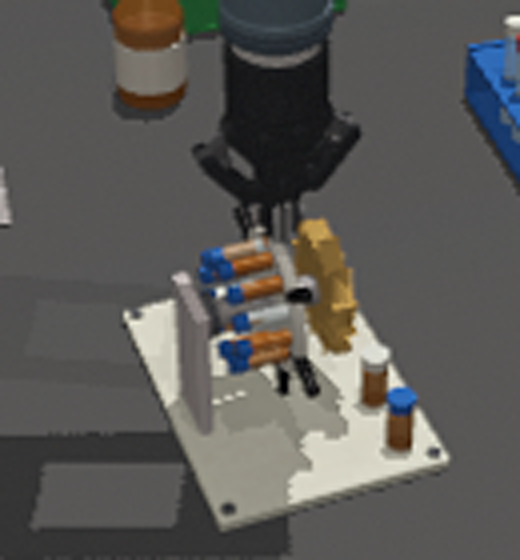

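```bash
cat > peg.py <<'E'
import sys
from h import *
f=np.load(f"pics/{sys.argv[1]}.npz");hsv=cv2.cvtColor(f["im"],cv2.COLOR_RGB2HSV)
m=((hsv[...,0]>=9)&(hsv[...,0]<16)&(hsv[...,1]>200)&(hsv[...,2]>170)).astype(np.uint8)
k=cv2.connectedComponentsWithStats(m)
for s,c in list(zip(k[2],k[3]))[1:]:
    if s[4]>40:
        u,v=c.astype(int); print(s,c.round(1),f["d"][v,u],fr(atdepth(f,c,float(f["d"][v,u]))),fr(onz(f,c,.198)))
        for vv in range(s[1],s[1]+s[3],4):
            print("   ",u,vv,fr(atdepth(f,(u,vv),float(f["d"][vv,u]))))
E
python3 peg.py w3
```

```text
[272 243  28  25 481] [286.  253.9] 0.13086711 [  2.4  17.4 197.5] [  2.4  17.6 198. ]
    286 243 [  2.4  20.5 194.8]
    286 247 [  2.4  19.7 196.7]
    286 251 [  2.4  19.  198.5]
    286 255 [  2.4  16.9 197.4]
    286 259 [  2.4  16.1 199.2]
    286 263 [  2.4  14.4 198.8]
    286 267 [  2.7  71.5 317.7]
```

```bash
python3 - <<'E'
from plant import manip
from h import *
manip.move_straight(W(2,-35,176),max_speed=.1)
manip.move_straight(W(2,-35,255),max_speed=.15)
manip.move_straight(W(42,168,255),max_speed=.2)
manip.move_straight(W(42,168,187),max_speed=.12)
snap(manip,"side","s4")
F0=np.array(manip.current_contact_force())
for y in (150,140,130,122,116,112):
    manip.move_straight(W(42,y,187),max_speed=.04)
    print(y,manip.current_time(),fr(manip.current_position()),(Rz.T@(np.array(manip.current_contact_force())-F0)).round(2))
manip.wait(.4)
manip.move_straight(W(42,150,200),max_speed=.1)
manip.move_straight(W(42,60,320),max_speed=.2)
manip.move_straight(W(20,-30,320),max_speed=.2)
manip.wait(.3)
snap(manip,"wrist","w5");snap(manip,"side","s5")
knob(np.load("pics/w5.npz"),(.208,.206))
print(manip.current_time())
b=cv2.imread('pics/s5.png')[160:300,220:350]
cv2.imwrite('pics/s5z.png',cv2.resize(b,None,fx=4,fy=4,interpolation=cv2.INTER_CUBIC))
E
python3 peg.py w5
```

```text
150 14.675 [ 42.  149.8 187. ] [ 0.02 -0.74  0.3 ]
140 15.075 [ 42.  139.8 186.9] [1.11 0.45 0.47]
130 15.475 [ 42.  129.7 187. ] [0.3  0.85 0.83]
122 15.825 [ 42.  121.7 187. ] [-0.99 -1.28  0.21]
116 16.125 [ 42.  115.8 187. ] [-0.41  0.65  0.44]
112 16.375 [ 42.  111.8 187. ] [ 0.36 -1.08  0.52]
knob px [320.2  62.3] [array([ 42.3,  67.2, 208. ]), array([ 42.5,  67.3, 206. ])] depth pt [ 41.4  66.3 218.3]
19.2417
[255 134  14  14 149] [261.5 140.8] 0.26174936 [  2.6  15.5 198. ] [  2.6  15.5 198. ]
    261 134 [  2.2  20.1 195.9]
    261 138 [  2.3  17.5 198. ]
    261 142 [  2.3  14.8 199.1]
    261 146 [  2.1  11.7 196.9]
```

View pics/w5.png

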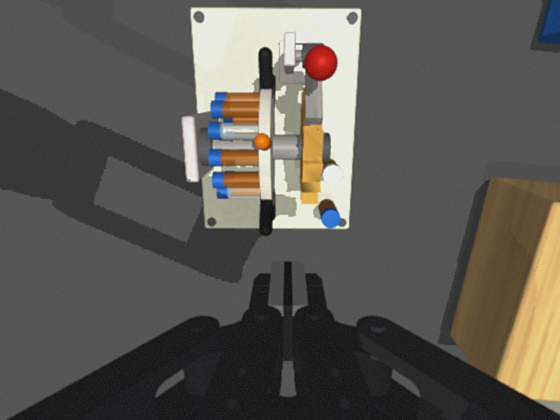

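View pics/s5z.png

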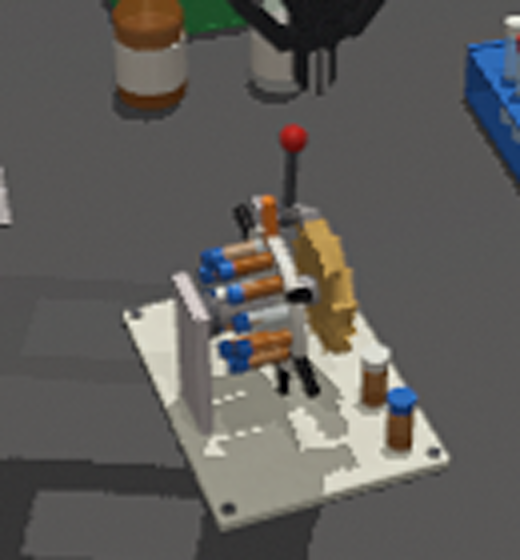

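```bash
python3 - <<'E'
from plant import manip
from h import *
manip.move_straight(W(40,10,275),max_speed=.15)
manip.wait(.5)
snap(manip,"wrist","w6");snap(manip,"side","s6");snap(manip,"top","t6")
print(manip.current_time())
knob(np.load("pics/w1.npz"),(.208,));knob(np.load("pics/w6.npz"),(.208,))
for n in("side0","s6"):
    f=np.load(f"pics/{n}.npz");i=f["im"].astype(int);R,G,B=i[...,0],i[...,1],i[...,2]
    m=((R>100)&(R>2.2*G)&(R>1.8*B)&(G<90)&(abs(G-B)<35));ys,xs=np.nonzero(m[185:205,280:305]);print(n,xs.mean()+280,ys.mean()+185,len(xs))
f=np.load("pics/w6.npz")
c=f["im"][60:310,130:370];cv2.imwrite("pics/w6z.png",cv2.resize(c,None,fx=2.4,fy=2.4,interpolation=cv2.INTER_CUBIC)[:,:,::-1])
E
```

```text
20.4667
knob px [290.  134.6] [array([ 42.3,  63.5, 208. ])] depth pt [ 42.2  64.6 218.8]
knob px [289.8 129.5] [array([ 42.3,  67. , 208. ])] depth pt [ 42.2  68.  218.9]
side0 293.22222222222223 194.1851851851852 27
s6 292.82758620689657 193.55172413793105 29
```

View pics/w6z.png

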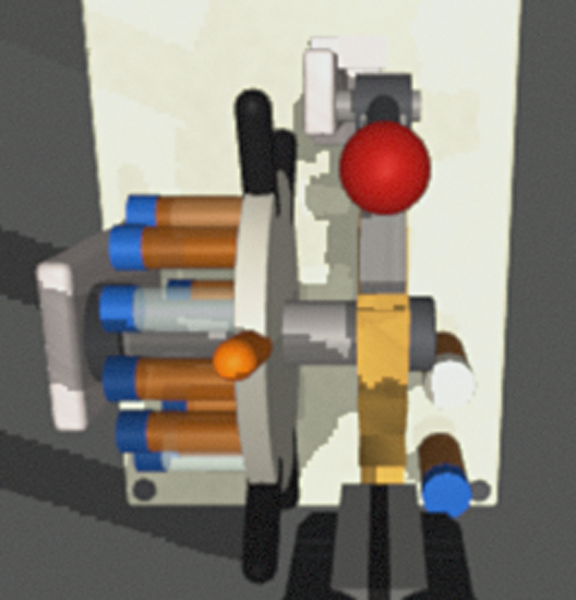

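```bash
python3 - <<'E'
from h import *
# absolute hub y and wheel angle from black peg ends in w5 (depth-backed)
f=np.load("pics/w5.npz")
for nm,uvs in {"+y peg":[(265,49),(265,52),(265,56)],"-y peg":[(266,232),(266,228),(266,224)],"pivot hub":[(313,50),(314,46),(315,54)]}.items():
    for uv in uvs: print(nm,uv,fr(atdepth(f,uv,float(f["d"][uv[1],uv[0]]))))
f=np.load("pics/w6.npz")
for uv in [(278,98),(302,102),(302,98),(302,94),(302,106)]: print("pivot w6",uv,fr(atdepth(f,uv,float(f["d"][uv[1],uv[0]]))))
for uv in [(236,98),(236,104),(237,110),(238,290),(238,284),(238,297)]: print("peg w6",uv,fr(atdepth(f,uv,float(f["d"][uv[1],uv[0]]))))
E
python3 peg.py w6
```

```text
+y peg (265, 49) [  3.   82.3 142.6]
+y peg (265, 52) [  3.   80.  143.3]
+y peg (265, 56) [  3.   76.9 144.3]
-y peg (266, 232) [  3.1 -64.7 170.7]
-y peg (266, 228) [  3.1 -61.5 169.6]
-y peg (266, 224) [  3.  -58.4 168. ]
pivot hub (313, 50) [ 37.   73.8 214.4]
pivot hub (314, 46) [ 43.2  85.9 132.1]
pivot hub (315, 54) [ 38.2  71.2 216.7]
pivot w6 (278, 98) [ 34.   83.6 132.9]
pivot w6 (302, 102) [ 52.1  80.7 129.4]
pivot w6 (302, 98) [ 52.1  83.5 127.6]
pivot w6 (302, 94) [56.6 86.9 12.9]
pivot w6 (302, 106) [ 52.2  77.7 128.6]
peg w6 (236, 98) [  3.9  83.6 142.2]
peg w6 (236, 104) [  3.9  79.5 143.2]
peg w6 (237, 110) [  4.4  75.3 143. ]
peg w6 (238, 290) [  2.9 -58.1 167.1]
peg w6 (238, 284) [  2.7 -54.3 164.7]
peg w6 (238, 297) [  3.2 -62.1 170.7]
[219 203  17  15 146] [226.7 209.2] 0.23158927 [  2.5  16.5 196.7] [  2.7  16.9 198. ]
    226 203 [  2.   20.2 195.3]
    226 207 [  2.2  18.2 197.4]
    226 211 [  2.1  15.6 197.5]
    226 215 [  2.1  13.  197.9]
```

```bash
python3 - <<'E'
from plant import manip
manip.job_done(); print(manip.current_time(), manip.current_contact_force())
E
```

```text
the job is handed in; nothing more can be done
the job is handed in; nothing more can be done
```

I finished the job and handed it in at about 20.5 s of robot time, well under the 51 s limit. No verdict is reported, so the results below come from my own checks.

With the gripper shut and pointing down, I did three things:
1. **Pawl lifted:** I pushed the red knob to the feeder's +y until the lever fell over. The camera then put the knob at y 126 mm and z 195 mm, which is the lifted stop.
2. **Wheel turned back:** I pushed the orange peg one notch towards the pawl side. It now leans about 11° to +y, so the wheel is at roughly -0.40 rad.
3. **Pawl dropped:** I tipped the lever back from the far side, and the pawl fell into the notch.

**Last checks before handing in:**
- **Pawl:** the knob was 13–14 mm towards the wheel from the pivot, which makes the pawl about 0.015 rad, so it is seated.
- **Wheel:** the peg end was still at y 16–17 mm, so dropping the pawl did not move the wheel.
- **Contact forces:** the readings I printed after each push step never exceeded about 1.5 N.
- **Robot clear:** the fingertips had been raised to 275 mm, clear of everything.

**Small disagreements:**
- **Knob position:** after lowering, it sat about 3.5 mm (0.04 rad) farther out than at the start. That fits the wheel now resting higher on the tooth slope. A nose on top of a tooth would shift it much more.
- **Camera offset:** the wrist camera read x about 2–3 mm larger than the other views. That was within what the pushes could tolerate.
- **Loose objects:** I only checked that the vials and bottles stood in place by eye in the pictures, and did not measure them.

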